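Clamp a valve manifold with a strap and wing nut

ROBOT

A 6-joint arm with a two-finger parallel gripper is mounted at the origin on the work surface. World frame = base frame: x ahead of the robot, y to its left, z up, the work surface at z = 0. Lengths are in mm, angles in degrees, forces in N, time in s.
With the tool pointing down it reaches from about 400 to 925 mm from the base axis. Payload 12.5 kg.
Tool frame: the origin (TCP) lies between the finger pads; the fingertips stand 17 mm ahead of it and the grasp point (between the pads) lies 2 mm behind it (r.tip_extent is the z of the fingertips in the tool frame, in mm); z points along the fingers, x is the direction in which the jaws open and shut, and the axes are right-handed (so a half turn about z gives the same grasp; the last joint's range is limited). The gripper opens to 95 mm and grips with 3 to 60 N. Pads are 20 mm wide; open, the fingers measure 119 mm over their backs; the gripper's body (75 mm by 180 mm) begins 59 mm behind the grasp point.
Start: joints at [-6.05, 28.126, 89.318, -0, 62.55, -6.05], TCP at [625.016, 0.021, 231.661] pointing down, gripper open.
Joint ranges: [-177.58, 177.58], [-47.91, 125.51], [2.72, 160], [-65.01, 245.01], [3.68, 167.84], [-153.87, 153.87]. Speed limits (degrees/s): [127.2, 127.2, 159.86, 180, 180, 180].

INTERFACE

Orientations are given as a 3x3 rotation matrix whose columns are the frame's x, y, z axes.
In Python, from station import readout, vision, workorder, models, r gives the robot as it stands.
- The arm moves only by the tool apply_moves, never from a script. Its argument "commands" is a list of rows, each an object of numbers: "tx", "ty", "tz": the shift along the world's x, y, z in cm; "turn": the turn about the world's z in degrees. A call has exactly 10 rows; each row is the pose to reach, as a shift and turn from the pose commanded when the call began; what a row does not reach only later rows make up. A row lasts 1/12 s, in which the tool goes at most 41.7 mm and 7.16 degrees, less where a joint would pass 70% of its speed; a pose out of reach is approached as far as the arm can. A call with a gripper value outside its range is refused whole. "grip" is the opening, from -1 (shut) to 1 (fully open), set as the call begins (left out, the last holds). The fingers move at their own pace and stop on an object; the grip force is fixed at half the most. Time passes only in rows, so rows that repeat a pose let the fingers close, or fill a call up. It gives the time, the measured TCP pose, the force and the opening at its end, in the units of the state.
- readout.get_state(): the state, without advancing time (a new reading comes with each control period).
- vision.snapshot(name): name is "scene" or "side" or "wrist"; returns a dict with "pixels" (384x512x3 uint8, red, green, blue), "vfov" (degrees; the focal length in pixels is half the picture's height over the tangent of half this angle, whatever the lens; pixels are square), "cx", "cy" (the principal point, pixels), "world_from_camera" (4x4, takes a point from camera to world coordinates). Camera axes: x right, y up, looking along -z (the intrinsics and any distortion apply to the point x, -y, -z); pixel columns grow to the right and rows downward; lengths in mm; the calibration is good to about 2 mm. The wrist camera is an equidistant fisheye: a pixel r from the principal point sees the ray r / f radians off the axis. A picture is of the moment at which its call begins. There is no depth.
- workorder.close_job(): hands the job in, once; it reports no verdict.
Trained networks look in a picture, given as the dict that the camera call returned (one of the last four; its "shot" number tells which), for a name from the list of things; names that differ only in an ending like _2 or _b are one class to them, and where a whole thing is asked for, a point or a joint stands for the part that bears it (a point fixed in the world has none). Each returns a list of dicts, best first, with "conf" (0 to 1); they miss things now and then, are a little off and sometimes report something else, mostly with a low value. They report only what shows in the picture. A call takes as long as a camera call. They do not tell look-alikes from the thing itself.
- models.masks_of(picture, name): "mask" (384x512 bool, what is visible of it) and "xy" ([column, row] in pixels, amid what is visible of it).
- models.landmark_of(picture, name): "xy" ([column, row] in pixels: a listed point, or the origin of a listed thing).
The state is a dict: "time": time; "joint_pos": joint angles; "qvel": joint speeds; "effort": joint torques, N m; "eef_pos": TCP position; "eef_rot": TCP orientation; "ft_force": force on the tool from outside, world axes, zero at the start; "torque": the same for the moment, N m; "width": finger opening in mm.
Only numpy, scipy, OpenCV 4.12 (cv2) and the standard library are available. Lean on these libraries where they do the work, as an engineer would, in place of code of your own. Each camera call takes 0.05 s, during which the arm holds its last target. There are 200 camera calls.

TASK

Clamp the grey valve manifold in its fixture, working with the fingertips only: push the slotted strap fully forward over the manifold's foot, then turn the brass wing nut clockwise with repeated strokes of a fingertip against its wings until it stops, finger-tight, and the strap bears on the foot. Do not grip the nut or the strap, do not force the nut once it has stopped, and leave the manifold where it lies and the spare valve, the fittings and the screwdriver alone.

Things in the scene. Friction and masses are not known exactly. Their poses are not given: they have to be found in the camera images.
- fixture: fixed clamping fixture, an aluminium plate 140 x 375 x 12 mm on the bench. Origin on the bench under the axis of the upright M12 stud (top at 78 mm); +y runs from the stud along the strap to the manifold, +z up. The strap rests on a steel heel rest (42 mm wide, 9 mm along y, 32 mm high) centred at y = -45 mm; behind it the plate is bare to its end at y = -105 mm
- strap (a joint): how far the strap has been slid forward along its slot (fixture +y), m: 0 = fully back, starts between 0 and 0.008 (nose just short of the foot or over its edge); 0.025 = fully forward, stopped by the slot's end, the nose covering 22 mm of the foot. It slides with about 2 N of friction and stays where it is left
- strap_heel (a point): centre of the strap's heel end face, the end away from the manifold: a bare steel face 40 mm wide, 12 mm high, about 37 mm above the bench, looking to fixture -y. Pushing here towards fixture +y slides the strap home. The strap is dark steel, 112 x 40 x 12 mm, under the wing nut; behind this face is free space
- strap_tip (a point): middle of the lower edge of the strap's nose; it hangs 2 to 5 mm above the level of the foot's top while the nut is loose
- wingnut (a joint): wing nut angle, rad, growing clockwise seen from above: starts between 0.4 and 3.0 and stops solid, tight, at 8.0. Captive on the stud and loose (0.04 N m of friction, stays where left). Each turn lowers it 1.75 mm and tips the strap's nose down about 4 mm; the nose meets the foot at about 7.4
- nut_mid (a point): on the axis of the brass wing nut, half-way up its wings, 66 to 68 mm above the bench; x runs along the two opposite wings, z up. Each wing is a plate 6 mm thick (along y), from the hub (radius 12 mm, top 3 mm below this point) out to 32 mm from the axis, from 12 mm below to 12 mm above this point. The stud ends 10 to 12 mm above it. The strap's top is about 22 mm below
- nut_drive: the two wing faces that are pushed to turn the nut clockwise (of the wing on point nut_mid's +x side the face looking to +y, of the other wing the face looking to -y); turns with the nut, origin at the nut's underside on its axis
- nut_back: the two opposite wing faces, which are pushed to turn it anticlockwise; same origin
- strap_nose: the front 30 mm of the strap, which comes down on the manifold's foot
- strap_side_a: the strap's long side face towards fixture +x
- strap_side_b: the strap's long side face towards fixture -x
- manifold: light grey valve manifold, 194 mm long (its y, parallel to the fixture's y), 92 mm wide, about 0.8 kg, lying loose on the fixture plate between dowels; origin at the centre of its underside, 137 mm from the stud. Its foot begins 40 mm from the stud's axis, its tall part (84 to 108 mm above the bench) 70 mm from it
- manifold_foot (a point): centre of the top of the manifold's mounting foot (30 mm long, 70 mm wide, 20 mm thick, top 32 mm above the bench), on which the strap comes down
- spare_valve: bystander: a grey valve 16 x 78 x 35 mm lying on the bench beside the fixture; origin at the centre of its underside
- fitting_a: bystander: a push-in fitting standing on the bench, 22 mm diameter, 35 mm high, blue ring; origin at the centre of its underside
- fitting_b: bystander: a like fitting with an orange ring; origin at the centre of its underside
- driver: bystander: a screwdriver with a red handle, 170 mm long, lying on the bench beside the fixture; origin under its middle
Things that resemble listed ones, but are neither listed nor needed, are in the scene too. Several things have the shape of the manifold; the one meant has the colours described above.

How it is judged (in metres and radians):
On the way, in this order (a step that is already met when the one before it is completed fails the run):
1. the strap is pushed fully forward over the foot (value of joint strap above 0.022 m), for 0.2 s.
2. the wing nut is run down until it stops (value of joint wingnut above 7.75 rad), for 0.2 s.
At the end, for the whole second after the job is handed in: The strap is slid at least 22 of its 25 mm forward, the wing nut is within 0.25 rad (14 degrees) of its stop at 8.0 rad and at rest, the strap's nose presses on the manifold's foot (more than 0.5 N), the manifold lies within 5 mm of where it was, and the bystanders within 15 mm (value of joint strap above 0.022 m and value of joint wingnut above 7.75 rad and velocity of joint wingnut below 0.1 rad/s and contact force between strap_nose and manifold above 0.5 N and distance of manifold from where it was at the start of the episode below 0.005 m and distance of each of spare_valve, fitting_a, fitting_b, driver from where it was at the start of the episode below 0.015 m); the robot touches nothing.
It fails at once if the wing nut is gripped (driving and back faces of its wings pressed at once, more than 3 N each) (contact force between the fingers and nut_drive above 3 N and contact force between the fingers and nut_back above 3 N).
It fails at once if the strap is gripped by its sides (more than 3 N on both) (contact force between the fingers and strap_side_a above 3 N and contact force between the fingers and strap_side_b above 3 N).
It fails at once if the wing nut is forced (more than 50 N on its driving faces) (contact force between the arm and nut_drive above 50 N).
It fails at once if the manifold is lifted or shifted by more than 10 mm (distance of manifold from where it was at the start of the episode above 0.01 m).
It fails at once if a bystander is moved by more than 20 mm (distance of any of spare_valve, fitting_a, fitting_b, driver from where it was at the start of the episode above 0.02 m).
It also fails if it takes over 67 s, if anything falls off the work surface, if the arm or the gripper's body presses on something with over 40 N, if the wrist force passes 120 N, or if a joint passes its speed limit or range.

## Working session

There is one attempt and no reset: what is moved stays moved. The work goes in short steps, Python scripts to look and compute and a tool call to move; the robot and the scene stay as the last step left them, time stands still between calls to the robot, and variables do not carry over. Pictures are saved under pics/ and viewed, about 8 in all and at most 12, crops included, and the job is handed in when it is done.

Besides the shell and the picture viewer there is one more tool, called after "Call:" by a JSON object that holds its "fn" and its "kwargs", one argument or row to a line. apply_moves: Moves the arm, as the interface text tells. Its arguments: {"type":"object","properties":{"commands":{"type":"array","items":{"type":"object","properties":{"tx":{"type":"number"},"ty":{"type":"number"},"tz":{"type":"number"},"turn":{"type":"number"}}}},"grip":{"type":"number"}},"required":["commands"]}

```bash
mkdir -p pics; ls
cat > h.py <<'E'
import numpy as np, cv2
from station import readout, vision, workorder, models, r
def foc(p): return 192/np.tan(np.radians(p["vfov"])/2)
def ray(p,xy,fish=False):
    f=foc(p); u=np.array([xy[0]-p["cx"],xy[1]-p["cy"]])/f
    if fish:
        t=np.linalg.norm(u); d=np.array([*(u/t*np.sin(t) if t>0 else u),np.cos(t)])
    else: d=np.array([u[0],u[1],1.])
    d=d*[1,-1,-1]; T=np.array(p["world_from_camera"]); return T[:3,3],T[:3,:3]@d
def at_z(p,xy,z,fish=False):
    o,d=ray(p,xy,fish); return o+d*(z-o[2])/d[2]
def proj(p,X,fish=False):
    T=np.array(p["world_from_camera"]); c=(T[:3,:3].T@(np.array(X)-T[:3,3]))*[1,-1,-1]; f=foc(p)
    if fish:
        n=np.hypot(c[0],c[1]); t=np.arctan2(n,c[2]); u=c[:2]/max(n,1e-9)*t
    else: u=c[:2]/c[2]
    return u*f+[p["cx"],p["cy"]]
def save(p,name): cv2.imwrite("pics/"+name,p["pixels"][:,:,::-1])
E
python3 - <<'E'
from h import *
Z=dict(nut_mid=67,strap_heel=37,strap_tip=35,manifold_foot=32,manifold=12,fixture=0)
ims=[]
for n in ["scene","side","wrist"]:
    p=vision.snapshot(n); ims.append(p["pixels"][:,:,::-1]); save(p,n+"0.png")
    print(n,p["vfov"],np.round(p["world_from_camera"][:3],2) if hasattr(p["world_from_camera"],'shape') else p["world_from_camera"])
    for k,z in Z.items():
        for d in models.landmark_of(p,k)[:3]: print(k,np.round(d["xy"]),round(d["conf"],2),np.round(at_z(p,d["xy"],z,n=="wrist")))
cv2.imwrite("pics/a.png",cv2.resize(np.vstack(ims[:2]),(800,1200))[:, :][:600]); cv2.imwrite("pics/b.png",cv2.resize(ims[2],(800,600)))
E
```

```text
pics
scene 55.768828760893236 [[-2.80000e-01 -5.80000e-01  7.60000e-01  1.19763e+03]
 [ 9.60000e-01 -1.80000e-01  2.10000e-01  1.77580e+02]
 [ 2.00000e-02  7.90000e-01  6.10000e-01  6.40250e+02]]
nut_mid [184. 192.] 0.61 [ 562. -183.   67.]
nut_mid [179. 246.] 0.33 [ 733. -116.   67.]
strap_heel [209. 203.] 0.62 [ 550. -124.   37.]
strap_heel [201. 202.] 0.21 [ 553. -144.   37.]
manifold_foot [208. 203.] 0.9 [ 546. -128.   32.]
manifold_foot [396. 286.] 0.84 [674. 335.  32.]
manifold_foot [217. 138.] 0.66 [ 235. -221.   32.]
manifold [283. 328.] 0.84 [819. 132.  12.]
manifold [352. 196.] 0.83 [379. 228.  12.]
manifold [205. 134.] 0.83 [ 188. -284.   12.]
fixture [185. 214.] 0.68 [ 569. -184.    0.]
side 57.80315436594117 [[ 7.7000e-01  3.0000e-01 -5.7000e-01 -1.9310e+01]
 [-6.4000e-01  3.5000e-01 -6.8000e-01 -6.2088e+02]
 [-0.0000e+00  8.9000e-01  4.6000e-01  5.1735e+02]]
nut_mid [320. 219.] 0.52 [ 561. -182.   67.]
nut_mid [320. 236.] 0.52 [ 506. -228.   67.]
strap_heel [351. 230.] 0.98 [ 617. -235.   37.]
strap_tip [302. 225.] 0.63 [ 545. -139.   35.]
manifold_foot [284. 174.] 0.87
[... 264 characters left out ...]
 0.71 [ 579. -175.    0.]
wrist 65.70646984690485 [[ 1.0000e+00  0.0000e+00  0.0000e+00  6.2516e+02]
 [-0.0000e+00  9.6000e-01  2.9000e-01  8.4030e+01]
 [-0.0000e+00 -2.9000e-01  9.6000e-01  3.8408e+02]]
nut_mid [213. 307.] 0.73 [ 572. -178.   67.]
nut_mid [216. 276.] 0.3 [ 579. -127.   67.]
strap_tip [199. 276.] 0.64 [ 549. -148.   35.]
manifold_foot [342.  82.] 0.98 [732. 112.  32.]
manifold_foot [33. 18.] 0.81 [310. 235.  32.]
manifold_foot [194. 260.] 0.76 [ 544. -125.   32.]
manifold [393.  75.] 0.8 [810. 130.  12.]
manifold [162. 211.] 0.72 [500. -59.  12.]
manifold [77. 17.] 0.72 [379. 223.  12.]
fixture [220. 275.] 0.59 [ 575. -169.    0.]
fixture [195. 264.] 0.16 [ 538. -149.    0.]
```

View pics/a.png

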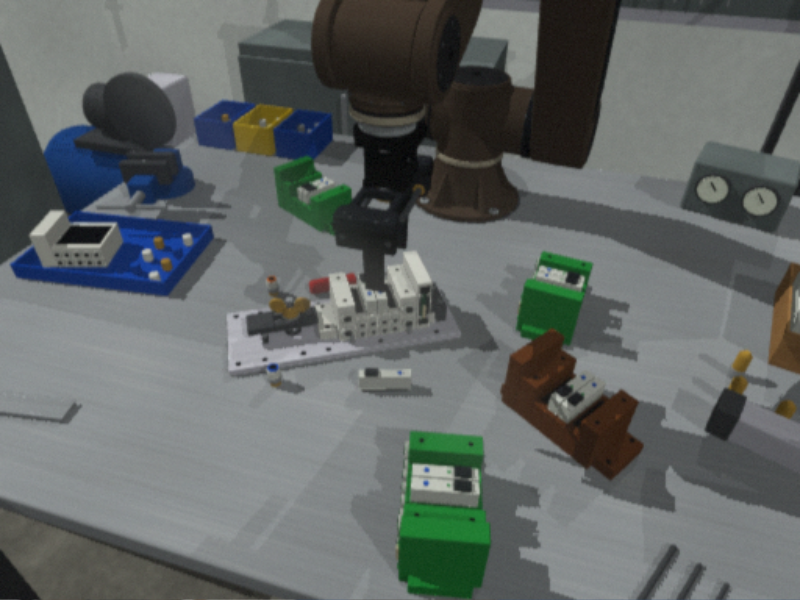

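View pics/b.png

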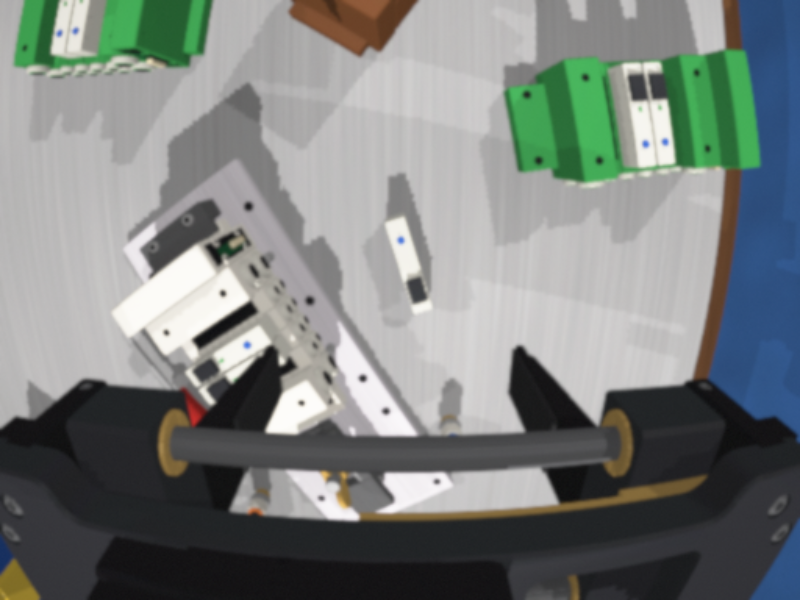

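The scene picture shows the fixture at about (340,320) of 800x600. It holds a light grey manifold with a brass nut at (290,305). The look-alikes are green at (445,510), (555,295) and (310,195), brown at (570,400), and a whitish one in a blue tray at (75,240). Only the one in the fixture with the strap and brass nut fits the description. I'll move closer to confirm that.

Call:
{"fn": "apply_moves", "kwargs": {
  "commands": [
    {"tx":0,"ty":-2,"turn":3},
    {"tx":0,"ty":-5,"turn":8},
    {"tx":0,"ty":-9,"turn":13},
    {"tx":0,"ty":-13,"turn":18},
    {"tx":0,"ty":-17,"turn":23},
    {"tx":0,"ty":-21,"turn":27},
    {"tx":-0.5,"ty":-24,"turn":28.6},
    {"tx":-0.5,"ty":-26,"turn":28.6},
    {"tx":-0.5,"ty":-27,"turn":28.6},
    {"tx":-0.5,"ty":-27.7,"turn":28.6}
  ],
  "grip": -1
}}

```text
validation failed for argument at $.co...
```

Run:
```python
from h import *
s=readout.get_state(); print(s)
Z=dict(nut_mid=67,strap_heel=37,strap_tip=35,manifold_foot=32,manifold=12,fixture=0)
for n in ["wrist","side","scene"]:
    p=vision.snapshot(n); save(p,n+"1.png")
    for k,z in Z.items():
        for d in models.landmark_of(p,k)[:2]: print(n,k,np.round(d["xy"]),round(d["conf"],2),np.round(at_z(p,d["xy"],z,n=="wrist"),1))
    if n=="wrist": w=p
cv2.imwrite("pics/c.png",cv2.resize(w["pixels"][:,:,::-1],(800,600),interpolation=cv2.INTER_CUBIC))
```

```text
{'time': 1.05, 'joint_pos': array([-6.04880502e+00,  2.81279738e+01,  8.93175528e+01,  1.98554325e-03,
        6.25509540e+01, -6.05088092e+00]), 'qvel': array([-0.0189323 , -0.00387284,  0.08494083,  0.01012572,  0.00185554,
        0.03563913]), 'effort': array([-6.18339818e-04, -6.12478137e+01, -2.58433038e+01,  6.93074777e-02,
        4.45277605e-02, -1.10471700e-05]), 'eef_pos': array([6.25019507e+02, 4.63105679e-02, 2.31649979e+02]), 'eef_rot': array([[ 9.99999998e-01,  2.02586733e-05,  6.43239815e-05],
       [ 2.02571226e-05, -1.00000000e+00,  2.41089795e-05],
       [ 6.43244699e-05, -2.41076764e-05, -9.99999998e-01]]), 'ft_force': array([-0.21914486,  0.23216202,  1.02308271]), 'torque': array([-0.06255066, -0.02902556, -0.04179907]), 'width': 95.13004703082429}
wrist nut_mid [214. 308.] 0.61 [ 572.4 -180.    67. ]
wrist strap_heel [242. 328.] 0.94 [ 607.6 -246.9   37. ]
wrist strap_tip [198. 273.] 0.91 [ 547.9 -143.3   35. ]
wrist manifold_foot [192. 261.] 0.95 [ 540.9 -125.6   32. ]
wrist manifold_foot [32. 18.] 0.89 [308.8 235.5  32. ]
wrist manifold [164. 213.] 0.85 [50
[... 299 characters left out ...]
_foot [301. 222.] 0.73 [ 556.9 -124.6   32. ]
side manifold_foot [284. 176.] 0.69 [719.6  99.   32. ]
side manifold [230. 174.] 0.88 [620.  260.3  12. ]
side manifold [168. 201.] 0.83 [367.1 229.9  12. ]
side fixture [320. 241.] 0.92 [ 568.1 -182.4    0. ]
scene nut_mid [183. 194.] 0.6 [ 571.9 -182.    67. ]
scene strap_heel [156. 208.] 0.82 [ 609.7 -241.2   37. ]
scene strap_tip [201. 202.] 0.86 [ 549.7 -145.8   35. ]
scene manifold_foot [218. 139.] 0.86 [ 237.8 -219.2   32. ]
scene manifold_foot [396. 282.] 0.84 [664.9 333.7  32. ]
scene manifold [284. 329.] 0.96 [820.6 134.2  12. ]
scene manifold [206. 136.] 0.94 [ 199.3 -276.4   12. ]
scene fixture [186. 216.] 0.62 [ 578.4 -178.2    0. ]
```

View pics/c.png

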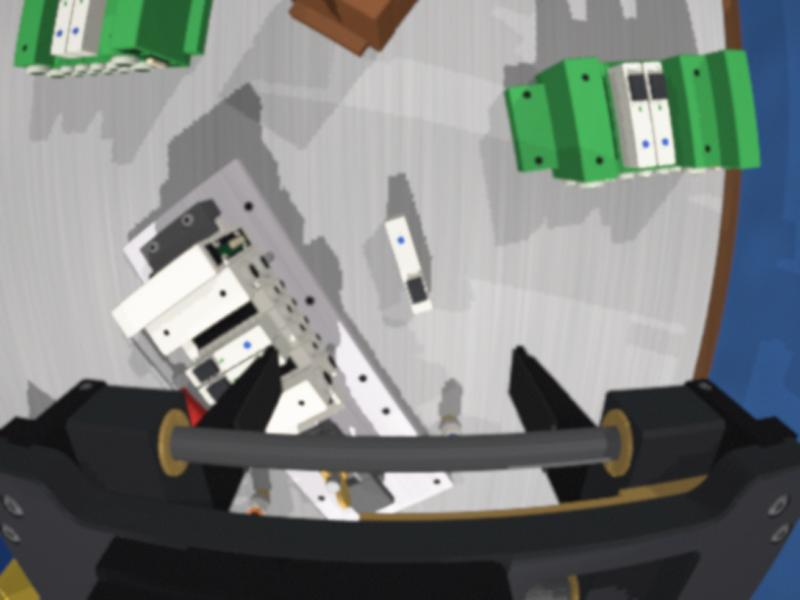

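Nothing moved: the call was refused, probably because the rows need every field. The picture is the same as before. I'll retry with all four fields.

Call:
{"fn": "apply_moves", "kwargs": {
  "commands": [
    {"tx":0,"ty":-2,"tz":0,"turn":3},
    {"tx":0,"ty":-5,"tz":0,"turn":8},
    {"tx":0,"ty":-9,"tz":0,"turn":13},
    {"tx":0,"ty":-13,"tz":0,"turn":18},
    {"tx":0,"ty":-17,"tz":0,"turn":23},
    {"tx":0,"ty":-21,"tz":0,"turn":27},
    {"tx":-0.5,"ty":-24,"tz":0,"turn":28.6},
    {"tx":-0.5,"ty":-26,"tz":0,"turn":28.6},
    {"tx":-0.5,"ty":-27,"tz":0,"turn":28.6},
    {"tx":-0.5,"ty":-27.7,"tz":0,"turn":28.6}
  ],
  "grip": -1
}}

```text
time: 2.93
eef_pos: [619.8, -278.1, 231.4]
eef_rot: [[0.879, 0.477, -0.0], [0.477, -0.879, 0.0], [0.0, -0.0, -1.0]]
ft_force: [-0.3, 1.2, -0.3]
width: 33.9
```

Run:
```python
from h import *
Z=dict(nut_mid=67,strap_heel=37,strap_tip=35,manifold_foot=32,manifold=12,fixture=0)
for n in ["wrist","side","scene"]:
    p=vision.snapshot(n); save(p,n+"1.png")
    for k,z in Z.items():
        for d in models.landmark_of(p,k)[:2]: print(n,k,np.round(d["xy"]),round(d["conf"],2),np.round(at_z(p,d["xy"],z,n=="wrist"),1))
    if n=="wrist": w=p
cv2.imwrite("pics/c.png",cv2.resize(w["pixels"][:,:,::-1],(800,600),interpolation=cv2.INTER_CUBIC))
```

```text
wrist nut_mid [257.  79.] 0.58 [ 572.3 -179.9   67. ]
wrist strap_heel [259. 139.] 0.77 [ 606.5 -238.7   37. ]
wrist strap_tip [257.  46.] 0.85 [ 552.5 -142.9   35. ]
wrist manifold_foot [33. 20.] 0.71 [ 233.3 -224.1   32. ]
wrist manifold_foot [254.  33.] 0.63 [ 542.2 -130.4   32. ]
wrist manifold [485.  11.] 0.95 [813.5 127.   12. ]
wrist manifold [13. 59.] 0.65 [ 201.4 -293.5   12. ]
wrist fixture [256.  75.] 0.83 [ 566.1 -171.3    0. ]
side nut_mid [321. 217.] 0.77 [ 568.5 -178.    67. ]
side strap_heel [348. 230.] 0.69 [ 614.4 -227.4   37. ]
side manifold_foot [142. 206.] 0.89 [280.3 213.1  32. ]
side manifold_foot [287. 174.] 0.86 [734.9 104.2  32. ]
side manifold [228. 174.] 0.86 [614.6 269.2  12. ]
side manifold [266. 225.] 0.77 [499.2 -55.5  12. ]
side fixture [320. 239.] 0.94 [ 574.1 -178.     0. ]
scene nut_mid [186. 191.] 0.76 [ 556.7 -180.    67. ]
scene strap_heel [157. 208.] 0.6 [ 606.9 -238.3   37. ]
scene strap_tip [202. 201.] 0.66 [ 546.4 -143.3   35. ]
scene manifold_foot [397. 284.] 0.96 [668.9 336.6  32. ]
scene manifold_foot [219. 135.] 0.85 [ 212.1 -224.7   32. ]
scene manifold [361. 268.] 0.96 [630.6 265.6  12. ]
scene manifold [351. 194.] 0.77 [369.9 224.7  12. ]
scene fixture [187. 216.] 0.9 [ 574.9 -175.8    0. ]
```

View pics/c.png

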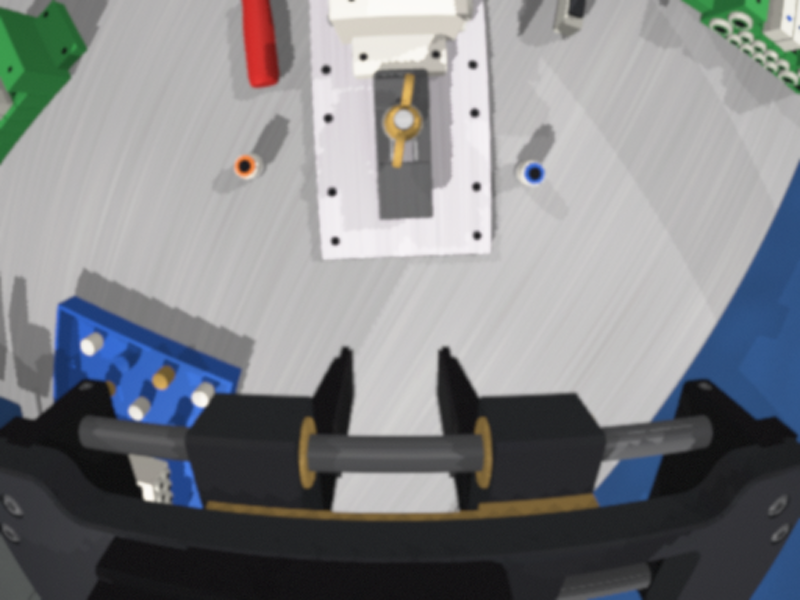

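The picture shows the light grey manifold at (400,20), the stud at (404,118), the wings along (409,78)–(397,163), and the strap's heel edge at (405,217). The plate's rear corners are at (323,259) and (491,250). This confirms the right assembly; next I compute the geometry.

Run:
```python
from h import *
p=vision.snapshot("wrist")
s=readout.get_state(); print(s["eef_pos"],s["width"])
q=lambda x,y,z: at_z(p,np.array([x+.5,y+.5])/1.5625-.5,z,True)
for n,a in dict(stud=(404,118,78),w1=(409,76,79),w2=(397,165,79),heelL=(379,218,43),heelR=(432,216,43),pl=(323,259,12),pr=(491,250,12),edgeLtop=(318,60,12),edgeRtop=(486,60,12)).items(): print(n,np.round(q(*a),1))
c=q(323,259,12)-q(491,250,12); print("xdir",np.degrees(np.arctan2(-c[1],-c[0])))
c=q(409,76,79)-q(397,165,79); print("wing",np.degrees(np.arctan2(c[1],c[0])))
m=(q(323,259,12)+q(491,250,12))/2; t=np.radians(28.6); print("stud from plate", m+105*np.array([-np.sin(t),np.cos(t),0]))
```

```text
[ 620.00270365 -277.01408916  231.64502369] 0.6940780711405241
stud [ 571.8 -176.2   78. ]
w1 [ 561.2 -150.    79. ]
w2 [ 582.7 -205.6   79. ]
heelL [ 590.1 -246.5   43. ]
heelR [ 623.6 -226.5   43. ]
pl [ 566.2 -302.2   12. ]
pr [ 684.2 -229.    12. ]
edgeLtop [ 486.7 -159.5   12. ]
edgeRtop [603.3 -95.2  12. ]
xdir 31.815117179430658
wing 111.16041635224475
stud from plate [ 574.94765886 -173.41700064   12.        ]
```

Call:
{"fn": "apply_moves", "kwargs": {
  "commands": [
    {"tx":0.5,"ty":0.9,"tz":-1,"turn":1.5},
    {"tx":0.5,"ty":0.9,"tz":-3,"turn":1.5},
    {"tx":0.5,"ty":0.9,"tz":-6,"turn":1.5},
    {"tx":0.5,"ty":0.9,"tz":-9,"turn":1.5},
    {"tx":0.5,"ty":0.9,"tz":-12,"turn":1.5},
    {"tx":0.5,"ty":0.9,"tz":-15,"turn":1.5},
    {"tx":0.5,"ty":0.9,"tz":-17,"turn":1.5},
    {"tx":0.5,"ty":0.9,"tz":-18.3,"turn":1.5},
    {"tx":0.5,"ty":0.9,"tz":-18.9,"turn":1.5},
    {"tx":0.5,"ty":0.9,"tz":-18.9,"turn":1.5}
  ],
  "grip": -1
}}

```text
time: 4.87
eef_pos: [624.8, -267.5, 41.5]
eef_rot: [[0.865, 0.502, -0.001], [0.502, -0.865, 0.001], [-0.001, -0.001, -1.0]]
ft_force: [-0.2, -0.3, 0.1]
width: 0.6
```

Call:
{"fn": "apply_moves", "kwargs": {
  "commands": [
    {"tx":-0.2,"ty":0.35,"tz":0,"turn":0},
    {"tx":-0.5,"ty":0.86,"tz":0,"turn":0},
    {"tx":-0.8,"ty":1.37,"tz":0,"turn":0},
    {"tx":-1.05,"ty":1.8,"tz":0,"turn":0},
    {"tx":-1.3,"ty":2.23,"tz":0,"turn":0},
    {"tx":-1.5,"ty":2.57,"tz":0,"turn":0},
    {"tx":-1.7,"ty":2.91,"tz":0,"turn":0},
    {"tx":-1.85,"ty":3.17,"tz":0,"turn":0},
    {"tx":-2.0,"ty":3.43,"tz":0,"turn":0},
    {"tx":-2.0,"ty":3.43,"tz":0,"turn":0}
  ],
  "grip": -1
}}

```text
time: 5.7
eef_pos: [604.7, -233.2, 42.7]
eef_rot: [[0.865, 0.502, -0.0], [0.502, -0.865, 0.0], [-0.0, -0.0, -1.0]]
ft_force: [0.3, 0.4, -1.0]
width: 0.4
```

Call:
{"fn": "apply_moves", "kwargs": {
  "commands": [
    {"tx":-0.05,"ty":0.09,"tz":0,"turn":0},
    {"tx":-0.1,"ty":0.17,"tz":0,"turn":0},
    {"tx":-0.13,"ty":0.22,"tz":0,"turn":0},
    {"tx":-0.15,"ty":0.26,"tz":0,"turn":0},
    {"tx":-0.18,"ty":0.3,"tz":0,"turn":0},
    {"tx":-0.2,"ty":0.34,"tz":0,"turn":0},
    {"tx":-0.2,"ty":0.34,"tz":0,"turn":0},
    {"tx":-0.2,"ty":0.34,"tz":0,"turn":0},
    {"tx":-0.2,"ty":0.34,"tz":0,"turn":0},
    {"tx":-0.2,"ty":0.34,"tz":0,"turn":0}
  ],
  "grip": -1
}}

```text
time: 6.53
eef_pos: [603.4, -230.9, 42.8]
eef_rot: [[0.865, 0.501, 0.001], [0.501, -0.865, -0.001], [0.001, 0.001, -1.0]]
ft_force: [2.2, -4.7, -0.2]
width: 0.8
```

Run:
```python
from h import *
p=vision.snapshot("wrist"); s=readout.get_state(); print(s["eef_pos"],s["ft_force"])
S=np.array([572,-177.5]);y=np.array([-.504,.864])
print("tcp along y",(s["eef_pos"][:2]-S)@y)
cv2.imwrite("pics/d.png",cv2.resize(p["pixels"][:,:,::-1],(800,600),interpolation=cv2.INTER_CUBIC))
```

```text
[ 603.41423893 -230.89910365   42.73650524] [ 2.35331816 -5.10482811  0.58692928]
tcp along y -61.96960197498044
```

View pics/d.png

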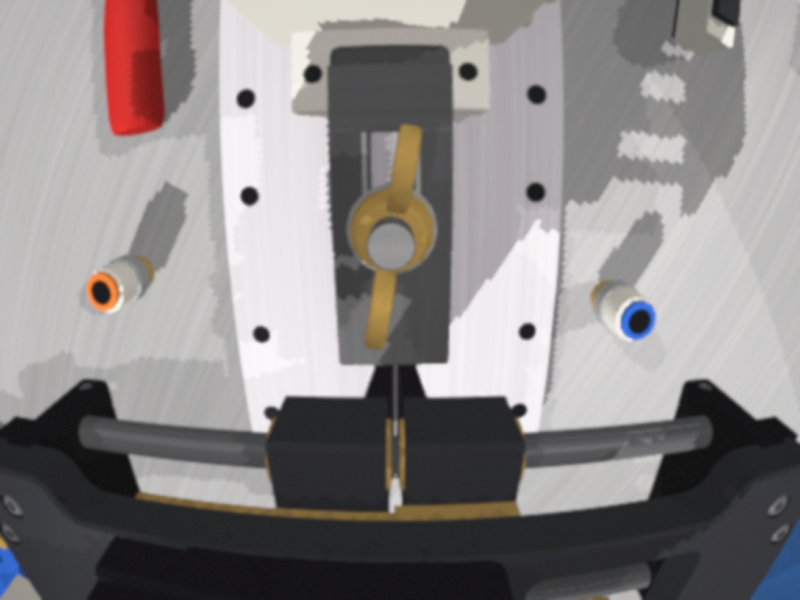

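The nose (front edge at (390,50)) now covers about three quarters of the foot. The force is about 5.5 N and rising, so the strap is at or near its stop. I'll press a little further to confirm.

Call:
{"fn": "apply_moves", "kwargs": {
  "commands": [
    {"tx":-0.03,"ty":0.04,"tz":0,"turn":0},
    {"tx":-0.05,"ty":0.09,"tz":0,"turn":0},
    {"tx":-0.08,"ty":0.13,"tz":0,"turn":0},
    {"tx":-0.1,"ty":0.17,"tz":0,"turn":0},
    {"tx":-0.1,"ty":0.17,"tz":0,"turn":0},
    {"tx":-0.1,"ty":0.17,"tz":0,"turn":0},
    {"tx":-0.1,"ty":0.17,"tz":0,"turn":0},
    {"tx":-0.1,"ty":0.17,"tz":0,"turn":0},
    {"tx":-0.1,"ty":0.17,"tz":0,"turn":0},
    {"tx":-0.1,"ty":0.17,"tz":0,"turn":0}
  ],
  "grip": -1
}}

```text
time: 7.42
eef_pos: [603.3, -230.7, 43.0]
eef_rot: [[0.865, 0.501, 0.004], [0.501, -0.865, -0.003], [0.002, 0.005, -1.0]]
ft_force: [5.9, -12.9, -2.5]
width: 0.4
```

The force went to 14 N without motion, so the slot's end has been reached. Next: refine the stud axis from this near view, then back off and rise.

Run:
```python
from h import *
p=vision.snapshot("wrist")
q=lambda x,y,z: at_z(p,np.array([x+.5,y+.5])/1.5625-.5,z,True)
print("stud",q(391,246,78)); a,b=q(409,126,79),q(375,347,79); print(a,b,(a+b)/2); c=a-b; print(np.degrees(np.arctan2(c[1],c[0])))
for d in models.landmark_of(p,"nut_mid"): print(d["xy"],d["conf"],at_z(p,d["xy"],67,True))
print("nose",q(390,48,44),q(334,364,43),q(449,362,43))
```

```text
stud [ 571.34131717 -177.36433085   78.        ]
[ 559.93009258 -148.79428753   79.        ] [ 581.33791668 -203.42047116   79.        ] [ 570.63400463 -176.10737935   79.        ]
111.40005167226332
[252.8, 153.3] 0.59 [ 572.48580338 -177.10967241   67.        ]
nose [ 541.40301212 -126.71320877   44.        ] [ 578.12497201 -231.13504453   43.        ] [ 613.81547765 -209.52878553   43.        ]
```

Call:
{"fn": "apply_moves", "kwargs": {
  "commands": [
    {"tx":0.2,"ty":-0.35,"tz":0,"turn":0},
    {"tx":0.5,"ty":-0.86,"tz":0,"turn":0},
    {"tx":0.8,"ty":-1.37,"tz":0,"turn":0},
    {"tx":1.0,"ty":-1.7,"tz":0.5,"turn":0},
    {"tx":1.0,"ty":-1.7,"tz":1.5,"turn":0},
    {"tx":1.0,"ty":-1.7,"tz":3,"turn":0},
    {"tx":1.0,"ty":-1.7,"tz":5,"turn":0},
    {"tx":1.0,"ty":-1.7,"tz":6.5,"turn":0},
    {"tx":1.0,"ty":-1.7,"tz":7.3,"turn":0},
    {"tx":1.0,"ty":-1.7,"tz":7.3,"turn":0}
  ],
  "grip": -1
}}

```text
time: 8.35
eef_pos: [612.6, -245.7, 118.1]
eef_rot: [[0.865, 0.502, 0.003], [0.502, -0.865, -0.001], [0.002, 0.003, -1.0]]
ft_force: [-0.5, -0.1, 0.1]
width: 0.8
```

Call:
{"fn": "apply_moves", "kwargs": {
  "commands": [
    {"tx":-0.2,"ty":0.7,"tz":0,"turn":0},
    {"tx":-0.5,"ty":2.1,"tz":0,"turn":0},
    {"tx":-0.9,"ty":3.7,"tz":0,"turn":0},
    {"tx":-1.3,"ty":5.2,"tz":0,"turn":0},
    {"tx":-1.59,"ty":6.2,"tz":0,"turn":0},
    {"tx":-1.59,"ty":6.2,"tz":0,"turn":0},
    {"tx":-1.59,"ty":6.2,"tz":-1,"turn":0},
    {"tx":-1.59,"ty":6.2,"tz":-2.2,"turn":0},
    {"tx":-1.59,"ty":6.2,"tz":-3.2,"turn":0},
    {"tx":-1.59,"ty":6.2,"tz":-3.2,"turn":0}
  ],
  "grip": -1
}}

```text
time: 9.18
eef_pos: [595.1, -183.7, 80.6]
eef_rot: [[0.866, 0.501, -0.004], [0.501, -0.866, 0.002], [-0.002, -0.003, -1.0]]
ft_force: [0.1, -0.3, -0.3]
width: 0.0
```

```bash
cat > orb.py <<'E'
import sys,numpy as np
from h import *
a0,a1,R0,R1=map(float,sys.argv[1:5]); S=np.array([571.8,-177.5])
P=lambda a,R: R*np.array([np.cos(np.radians(a)),np.sin(np.radians(a))])
for a,R in zip(np.linspace(a0,a1,11)[1:],np.linspace(R0,R1,11)[1:]): print(np.round((P(a,R)-P(a0,R0))/10,2))
s=readout.get_state(); d=s["eef_pos"][:2]-S; print("now R,ang",np.hypot(*d),np.degrees(np.arctan2(d[1],d[0])),s["eef_pos"],s["ft_force"])
E
python3 orb.py 346 286 25 25; python3 orb.py 286 216 25 25;python3 orb.py 216 146 25 25
```

```text
[-0.08 -0.25]
[-0.18 -0.49]
[-0.31 -0.72]
[-0.46 -0.93]
[-0.63 -1.13]
[-0.82 -1.31]
[-1.03 -1.47]
[-1.25 -1.6 ]
[-1.49 -1.71]
[-1.74 -1.8 ]
now R,ang 24.071935725970373 -14.91068956936664 [ 595.06138767 -183.69402401   80.60908188] [ 0.05645848 -0.26934799 -0.26507761]
[-0.3  -0.07]
[-0.6 -0.1]
[-0.91 -0.09]
[-1.21 -0.04]
[-1.5   0.04]
[-1.79  0.16]
[-2.05  0.31]
[-2.3   0.49]
[-2.52  0.7 ]
[-2.71  0.93]
now R,ang 24.071935725970373 -14.91068956936664 [ 595.06138767 -183.69402401   80.60908188] [ 0.05645848 -0.26934799 -0.26507761]
[-0.16  0.26]
[-0.3   0.53]
[-0.39  0.82]
[-0.45  1.12]
[-0.48  1.43]
[-0.46  1.73]
[-0.41  2.03]
[-0.33  2.32]
[-0.2  2.6]
[-0.05  2.87]
now R,ang 24.071935725970373 -14.91068956936664 [ 595.06138767 -183.69402401   80.60908188] [ 0.05645848 -0.26934799 -0.26507761]
```

Call:
{"fn": "apply_moves", "kwargs": {
  "commands": [
    {"tx":-0.08,"ty":-0.25,"tz":0.1,"turn":0},
    {"tx":-0.18,"ty":-0.49,"tz":0.1,"turn":0},
    {"tx":-0.31,"ty":-0.72,"tz":0.1,"turn":0},
    {"tx":-0.46,"ty":-0.93,"tz":0.1,"turn":0},
    {"tx":-0.63,"ty":-1.13,"tz":0.1,"turn":0},
    {"tx":-0.82,"ty":-1.31,"tz":0.1,"turn":0},
    {"tx":-1.03,"ty":-1.47,"tz":0.1,"turn":0},
    {"tx":-1.25,"ty":-1.6,"tz":0.1,"turn":0},
    {"tx":-1.49,"ty":-1.71,"tz":0.1,"turn":0},
    {"tx":-1.74,"ty":-1.8,"tz":0.1,"turn":0}
  ],
  "grip": -1
}}

```text
time: 10.02
eef_pos: [578.8, -201.7, 84.9]
eef_rot: [[0.865, 0.502, 0.001], [0.502, -0.865, -0.0], [0.001, 0.001, -1.0]]
ft_force: [3.8, 2.2, 3.0]
width: 0.6
```

Run:
```python
from h import *
s=readout.get_state(); print(s["eef_pos"],s["ft_force"])
p=vision.snapshot("wrist")
cv2.imwrite("pics/e.png",cv2.resize(p["pixels"][:,:,::-1],(800,600),interpolation=cv2.INTER_CUBIC))
```

```text
[ 578.83078814 -201.74997308   84.93092897] [3.79080085 2.20762097 2.97127637]
```

View pics/e.png

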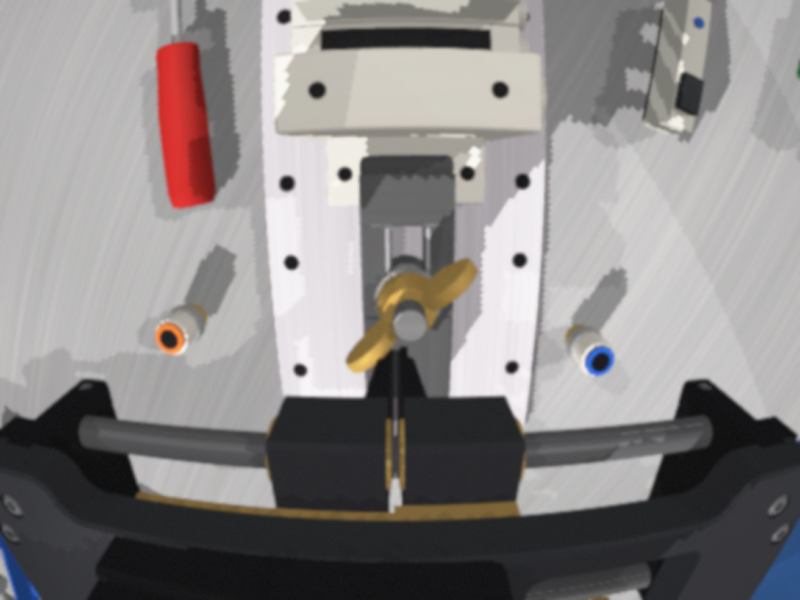

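The nut is turning: the wings now lie along (475,268)–(355,362), about 45° clockwise from before. I'll continue the orbit.

Call:
{"fn": "apply_moves", "kwargs": {
  "commands": [
    {"tx":-0.3,"ty":-0.07,"tz":0,"turn":0},
    {"tx":-0.6,"ty":-0.1,"tz":0,"turn":0},
    {"tx":-0.91,"ty":-0.09,"tz":0,"turn":0},
    {"tx":-1.21,"ty":-0.04,"tz":0,"turn":0},
    {"tx":-1.5,"ty":0.04,"tz":0,"turn":0},
    {"tx":-1.79,"ty":0.16,"tz":0,"turn":0},
    {"tx":-2.05,"ty":0.31,"tz":0,"turn":0},
    {"tx":-2.3,"ty":0.49,"tz":0,"turn":0},
    {"tx":-2.52,"ty":0.7,"tz":0,"turn":0},
    {"tx":-2.71,"ty":0.93,"tz":0,"turn":0}
  ],
  "grip": -1
}}

```text
time: 10.9
eef_pos: [551.3, -192.2, 84.7]
eef_rot: [[0.865, 0.502, -0.0], [0.502, -0.865, -0.0], [-0.0, 0.0, -1.0]]
ft_force: [2.6, -2.7, 0.3]
width: 0.5
```

Call:
{"fn": "apply_moves", "kwargs": {
  "commands": [
    {"tx":-0.16,"ty":0.26,"tz":0,"turn":0},
    {"tx":-0.3,"ty":0.53,"tz":0,"turn":0},
    {"tx":-0.39,"ty":0.82,"tz":0,"turn":0},
    {"tx":-0.45,"ty":1.12,"tz":0,"turn":0},
    {"tx":-0.48,"ty":1.43,"tz":0,"turn":0},
    {"tx":-0.46,"ty":1.73,"tz":0,"turn":0},
    {"tx":-0.41,"ty":2.03,"tz":0,"turn":0},
    {"tx":-0.33,"ty":2.32,"tz":0,"turn":0},
    {"tx":-0.2,"ty":2.6,"tz":0,"turn":0},
    {"tx":-0.05,"ty":2.87,"tz":0,"turn":0}
  ],
  "grip": -1
}}

```text
time: 11.73
eef_pos: [551.1, -163.2, 84.6]
eef_rot: [[0.865, 0.502, -0.0], [0.502, -0.865, 0.0], [-0.0, -0.0, -1.0]]
ft_force: [-0.3, -1.6, 1.5]
width: 0.3
```

```bash
python3 orb.py 146 86 25 25; python3 orb.py 86 56 25 25
python3 - <<'E'
from h import *
p=vision.snapshot("wrist")
cv2.imwrite("pics/f.png",cv2.resize(p["pixels"][:,:,::-1],(800,600),interpolation=cv2.INTER_CUBIC))
E
```

```text
[0.16 0.21]
[0.34 0.4 ]
[0.53 0.57]
[0.75 0.72]
[0.98 0.85]
[1.22 0.95]
[1.47 1.03]
[1.72 1.08]
[1.99 1.1 ]
[2.25 1.1 ]
now R,ang 25.168338685207324 145.41306354647276 [ 551.0797671  -163.21304019   84.58888684] [-0.25556973 -1.64326384  1.53409165]
[ 0.13 -0.01]
[ 0.26 -0.03]
[ 0.39 -0.06]
[ 0.51 -0.09]
[ 0.64 -0.13]
[ 0.76 -0.18]
[ 0.88 -0.23]
[ 1.   -0.29]
[ 1.11 -0.35]
[ 1.22 -0.42]
now R,ang 25.168338685207324 145.41306354647276 [ 551.0797671  -163.21304019   84.58888684] [-0.25556973 -1.64326384  1.53409165]
```

View pics/f.png

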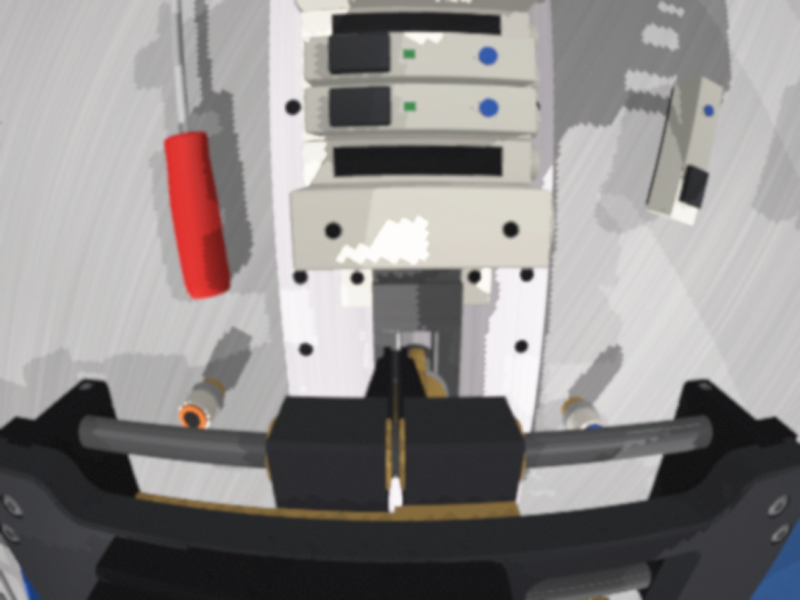

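The wing tip at (415,357) is being pushed ahead of the finger, roughly a half turn in total so far.

Call:
{"fn": "apply_moves", "kwargs": {
  "commands": [
    {"tx":0.16,"ty":0.21,"tz":0,"turn":0},
    {"tx":0.34,"ty":0.4,"tz":0,"turn":0},
    {"tx":0.53,"ty":0.57,"tz":0,"turn":0},
    {"tx":0.75,"ty":0.72,"tz":0,"turn":0},
    {"tx":0.98,"ty":0.85,"tz":0,"turn":0},
    {"tx":1.22,"ty":0.95,"tz":0,"turn":0},
    {"tx":1.47,"ty":1.03,"tz":0,"turn":0},
    {"tx":1.72,"ty":1.08,"tz":0,"turn":0},
    {"tx":1.99,"ty":1.1,"tz":0,"turn":0},
    {"tx":2.25,"ty":1.1,"tz":0,"turn":0}
  ],
  "grip": -1
}}

```text
time: 12.62
eef_pos: [573.8, -152.3, 84.5]
eef_rot: [[0.865, 0.502, -0.0], [0.502, -0.865, 0.0], [-0.0, -0.0, -1.0]]
ft_force: [-3.2, 0.6, 0.2]
width: 0.5
```

Call:
{"fn": "apply_moves", "kwargs": {
  "commands": [
    {"tx":0.13,"ty":-0.01,"tz":0,"turn":0},
    {"tx":0.26,"ty":-0.03,"tz":0,"turn":0},
    {"tx":0.39,"ty":-0.06,"tz":0,"turn":0},
    {"tx":0.51,"ty":-0.09,"tz":0,"turn":0},
    {"tx":0.64,"ty":-0.13,"tz":0,"turn":0},
    {"tx":0.76,"ty":-0.18,"tz":0,"turn":0},
    {"tx":0.88,"ty":-0.23,"tz":0,"turn":0},
    {"tx":1.0,"ty":-0.29,"tz":0,"turn":0},
    {"tx":1.11,"ty":-0.35,"tz":0,"turn":0},
    {"tx":1.22,"ty":-0.42,"tz":0,"turn":0}
  ],
  "grip": -1
}}

```text
time: 13.45
eef_pos: [585.8, -156.7, 84.6]
eef_rot: [[0.865, 0.502, -0.0], [0.502, -0.865, 0.0], [-0.0, -0.0, -1.0]]
ft_force: [-2.4, 2.0, 0.5]
width: 0.1
```

```bash
python3 orb.py 56 36 25 25;python3 orb.py 36 16 25 25;python3 orb.py 16 1 25 25
```

```text
[ 0.07 -0.05]
[ 0.14 -0.1 ]
[ 0.21 -0.16]
[ 0.27 -0.21]
[ 0.34 -0.27]
[ 0.4  -0.34]
[ 0.46 -0.4 ]
[ 0.52 -0.47]
[ 0.57 -0.53]
[ 0.62 -0.6 ]
now R,ang 25.054269169388483 55.970837168704776 [ 585.82073985 -156.7362032    84.60807955] [-2.44369932  1.9909008   0.49120505]
[ 0.05 -0.07]
[ 0.1  -0.14]
[ 0.14 -0.22]
[ 0.18 -0.3 ]
[ 0.22 -0.37]
[ 0.26 -0.45]
[ 0.3  -0.53]
[ 0.33 -0.61]
[ 0.36 -0.7 ]
[ 0.38 -0.78]
now R,ang 25.054269169388483 55.970837168704776 [ 585.82073985 -156.7362032    84.60807955] [-2.44369932  1.9909008   0.49120505]
[ 0.02 -0.06]
[ 0.03 -0.13]
[ 0.05 -0.19]
[ 0.06 -0.25]
[ 0.07 -0.32]
[ 0.08 -0.38]
[ 0.09 -0.45]
[ 0.09 -0.51]
[ 0.09 -0.58]
[ 0.1  -0.65]
now R,ang 25.054269169388483 55.970837168704776 [ 585.82073985 -156.7362032    84.60807955] [-2.44369932  1.9909008   0.49120505]
```

Call:
{"fn": "apply_moves", "kwargs": {
  "commands": [
    {"tx":0.07,"ty":-0.05,"tz":0,"turn":0},
    {"tx":0.14,"ty":-0.1,"tz":0,"turn":0},
    {"tx":0.21,"ty":-0.16,"tz":0,"turn":0},
    {"tx":0.27,"ty":-0.21,"tz":0,"turn":0},
    {"tx":0.34,"ty":-0.27,"tz":0,"turn":0},
    {"tx":0.4,"ty":-0.34,"tz":0,"turn":0},
    {"tx":0.46,"ty":-0.4,"tz":0,"turn":0},
    {"tx":0.52,"ty":-0.47,"tz":0,"turn":0},
    {"tx":0.57,"ty":-0.53,"tz":0,"turn":0},
    {"tx":0.62,"ty":-0.6,"tz":0,"turn":0}
  ],
  "grip": -1
}}

```text
time: 14.28
eef_pos: [592.1, -162.8, 84.7]
eef_rot: [[0.865, 0.501, 0.0], [0.501, -0.865, -0.0], [0.0, 0.0, -1.0]]
ft_force: [-2.1, 2.0, -0.0]
width: 0.4
```

Call:
{"fn": "apply_moves", "kwargs": {
  "commands": [
    {"tx":0.05,"ty":-0.07,"tz":0,"turn":0},
    {"tx":0.1,"ty":-0.14,"tz":0,"turn":0},
    {"tx":0.14,"ty":-0.22,"tz":0,"turn":0},
    {"tx":0.18,"ty":-0.3,"tz":0,"turn":0},
    {"tx":0.22,"ty":-0.37,"tz":0,"turn":0},
    {"tx":0.26,"ty":-0.45,"tz":0,"turn":0},
    {"tx":0.3,"ty":-0.53,"tz":0,"turn":0},
    {"tx":0.33,"ty":-0.61,"tz":0,"turn":0},
    {"tx":0.36,"ty":-0.7,"tz":0,"turn":0},
    {"tx":0.38,"ty":-0.78,"tz":0,"turn":0}
  ],
  "grip": -1
}}

```text
time: 15.12
eef_pos: [595.9, -170.7, 84.7]
eef_rot: [[0.865, 0.502, 0.0], [0.502, -0.865, 0.0], [0.0, 0.0, -1.0]]
ft_force: [-1.4, 1.5, 0.1]
width: 0.2
```

Call:
{"fn": "apply_moves", "kwargs": {
  "commands": [
    {"tx":0.02,"ty":-0.06,"tz":0,"turn":0},
    {"tx":0.03,"ty":-0.13,"tz":0,"turn":0},
    {"tx":0.05,"ty":-0.19,"tz":0,"turn":0},
    {"tx":0.06,"ty":-0.25,"tz":0,"turn":0},
    {"tx":0.07,"ty":-0.32,"tz":0,"turn":0},
    {"tx":0.08,"ty":-0.38,"tz":0,"turn":0},
    {"tx":0.09,"ty":-0.45,"tz":0,"turn":0},
    {"tx":0.09,"ty":-0.51,"tz":0,"turn":0},
    {"tx":0.09,"ty":-0.58,"tz":0,"turn":0},
    {"tx":0.1,"ty":-0.65,"tz":0,"turn":0}
  ],
  "grip": -1
}}

```text
time: 15.95
eef_pos: [596.8, -177.1, 84.6]
eef_rot: [[0.865, 0.502, 0.0], [0.502, -0.865, 0.0], [0.0, -0.0, -1.0]]
ft_force: [-0.6, 3.0, 1.0]
width: 0.2
```

```bash
python3 orb.py 1 -14 25 25;python3 orb.py -14 -29 25 25;python3 orb.py -29 -44 25 25
```

```text
[ 0.   -0.07]
[-0.   -0.13]
[-0.  -0.2]
[-0.01 -0.26]
[-0.02 -0.33]
[-0.02 -0.39]
[-0.03 -0.46]
[-0.05 -0.52]
[-0.06 -0.58]
[-0.07 -0.65]
now R,ang 25.015143376170418 0.8937091181227966 [ 596.81210031 -177.10982545   84.63992588] [-0.64646908  2.99662344  0.96584603]
[-0.02 -0.06]
[-0.03 -0.13]
[-0.05 -0.19]
[-0.08 -0.25]
[-0.1  -0.31]
[-0.12 -0.37]
[-0.15 -0.43]
[-0.18 -0.49]
[-0.21 -0.55]
[-0.24 -0.61]
now R,ang 25.015143376170418 0.8937091181227966 [ 596.81210031 -177.10982545   84.63992588] [-0.64646908  2.99662344  0.96584603]
[-0.03 -0.06]
[-0.07 -0.11]
[-0.1  -0.17]
[-0.14 -0.22]
[-0.18 -0.28]
[-0.22 -0.33]
[-0.26 -0.38]
[-0.3  -0.43]
[-0.34 -0.48]
[-0.39 -0.52]
now R,ang 25.015143376170418 0.8937091181227966 [ 596.81210031 -177.10982545   84.63992588] [-0.64646908  2.99662344  0.96584603]
```

Call:
{"fn": "apply_moves", "kwargs": {
  "commands": [
    {"tx":0,"ty":-0.07,"tz":0,"turn":0},
    {"tx":0,"ty":-0.13,"tz":0,"turn":0},
    {"tx":0,"ty":-0.2,"tz":0,"turn":0},
    {"tx":-0.01,"ty":-0.26,"tz":0,"turn":0},
    {"tx":-0.02,"ty":-0.33,"tz":0,"turn":0},
    {"tx":-0.02,"ty":-0.39,"tz":0,"turn":0},
    {"tx":-0.03,"ty":-0.46,"tz":0,"turn":0},
    {"tx":-0.05,"ty":-0.52,"tz":0,"turn":0},
    {"tx":-0.06,"ty":-0.58,"tz":0,"turn":0},
    {"tx":-0.07,"ty":-0.65,"tz":0,"turn":0}
  ],
  "grip": -1
}}

```text
time: 16.78
eef_pos: [596.1, -183.6, 84.7]
eef_rot: [[0.865, 0.502, 0.0], [0.502, -0.865, 0.0], [0.0, 0.0, -1.0]]
ft_force: [-0.2, 1.8, 0.6]
width: 0.4
```

Call:
{"fn": "apply_moves", "kwargs": {
  "commands": [
    {"tx":-0.02,"ty":-0.06,"tz":0,"turn":0},
    {"tx":-0.03,"ty":-0.13,"tz":0,"turn":0},
    {"tx":-0.05,"ty":-0.19,"tz":0,"turn":0},
    {"tx":-0.08,"ty":-0.25,"tz":0,"turn":0},
    {"tx":-0.1,"ty":-0.31,"tz":0,"turn":0},
    {"tx":-0.12,"ty":-0.37,"tz":0,"turn":0},
    {"tx":-0.15,"ty":-0.43,"tz":0,"turn":0},
    {"tx":-0.18,"ty":-0.49,"tz":0,"turn":0},
    {"tx":-0.21,"ty":-0.55,"tz":0,"turn":0},
    {"tx":-0.24,"ty":-0.61,"tz":0,"turn":0}
  ],
  "grip": -1
}}

```text
time: 17.62
eef_pos: [593.7, -189.8, 84.7]
eef_rot: [[0.865, 0.502, 0.0], [0.502, -0.865, 0.0], [0.0, 0.0, -1.0]]
ft_force: [0.8, 1.5, -0.3]
width: 0.2
```

```bash
python3 orb.py -14 -29 25 25|tail -1
python3 - <<'E'
from h import *
p=vision.snapshot("wrist")
cv2.imwrite("pics/g.png",cv2.resize(p["pixels"][:,:,::-1],(800,600),interpolation=cv2.INTER_CUBIC))
E
```

```text
now R,ang 25.090931982360495 -29.260185490905226 [ 593.68955816 -189.76385384   84.66113187] [ 0.82131308  1.45648057 -0.30359443]
```

View pics/g.png

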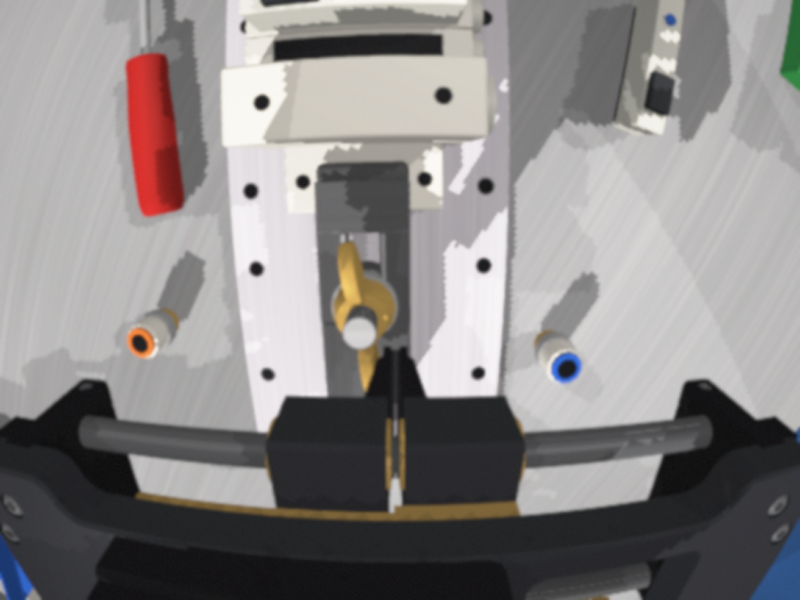

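The wings are at (350,243)–(368,390), still about 15–20° short of where I predict the stop. The force is still low (2 N), so I'll continue in small steps.

Call:
{"fn": "apply_moves", "kwargs": {
  "commands": [
    {"tx":-0.03,"ty":-0.06,"tz":0,"turn":0},
    {"tx":-0.07,"ty":-0.11,"tz":0,"turn":0},
    {"tx":-0.1,"ty":-0.17,"tz":0,"turn":0},
    {"tx":-0.14,"ty":-0.22,"tz":0,"turn":0},
    {"tx":-0.18,"ty":-0.28,"tz":0,"turn":0},
    {"tx":-0.22,"ty":-0.33,"tz":0,"turn":0},
    {"tx":-0.26,"ty":-0.38,"tz":0,"turn":0},
    {"tx":-0.3,"ty":-0.43,"tz":0,"turn":0},
    {"tx":-0.3,"ty":-0.43,"tz":0,"turn":0},
    {"tx":-0.3,"ty":-0.43,"tz":0,"turn":0}
  ],
  "grip": -1
}}

```text
time: 18.5
eef_pos: [590.7, -194.0, 84.7]
eef_rot: [[0.865, 0.501, 0.0], [0.501, -0.865, 0.0], [0.0, 0.0, -1.0]]
ft_force: [0.5, 1.7, 1.1]
width: 0.5
```

```bash
python3 orb.py -41 -56 25 25;python3 orb.py -56 -66 25 25
```

```text
[-0.04 -0.05]
[-0.09 -0.1 ]
[-0.13 -0.14]
[-0.18 -0.19]
[-0.23 -0.23]
[-0.28 -0.27]
[-0.33 -0.32]
[-0.38 -0.36]
[-0.44 -0.4 ]
[-0.49 -0.43]
now R,ang 25.103482912753826 -41.201600955304635 [ 590.68777277 -194.03592737   84.67807318] [0.52607069 1.73446766 1.06770041]
[-0.04 -0.02]
[-0.07 -0.05]
[-0.11 -0.07]
[-0.15 -0.09]
[-0.19 -0.11]
[-0.22 -0.13]
[-0.26 -0.15]
[-0.3  -0.17]
[-0.34 -0.19]
[-0.38 -0.21]
now R,ang 25.103482912753826 -41.201600955304635 [ 590.68777277 -194.03592737   84.67807318] [0.52607069 1.73446766 1.06770041]
```

Call:
{"fn": "apply_moves", "kwargs": {
  "commands": [
    {"tx":-0.04,"ty":-0.05,"tz":0,"turn":0},
    {"tx":-0.09,"ty":-0.1,"tz":0,"turn":0},
    {"tx":-0.13,"ty":-0.14,"tz":0,"turn":0},
    {"tx":-0.18,"ty":-0.19,"tz":0,"turn":0},
    {"tx":-0.23,"ty":-0.23,"tz":0,"turn":0},
    {"tx":-0.28,"ty":-0.27,"tz":0,"turn":0},
    {"tx":-0.33,"ty":-0.32,"tz":0,"turn":0},
    {"tx":-0.38,"ty":-0.36,"tz":0,"turn":0},
    {"tx":-0.44,"ty":-0.4,"tz":0,"turn":0},
    {"tx":-0.49,"ty":-0.43,"tz":0,"turn":0}
  ],
  "grip": -1
}}

```text
time: 19.33
eef_pos: [587.7, -197.2, 85.0]
eef_rot: [[0.866, 0.501, 0.004], [0.501, -0.866, 0.001], [0.004, 0.001, -1.0]]
ft_force: [14.2, 14.4, -1.1]
width: 0.0
```

Call:
{"fn": "apply_moves", "kwargs": {
  "commands": [
    {"tx":0,"ty":0,"tz":0,"turn":0},
    {"tx":0,"ty":0,"tz":0,"turn":0},
    {"tx":0,"ty":0,"tz":0,"turn":0},
    {"tx":-0.04,"ty":-0.03,"tz":0,"turn":0},
    {"tx":-0.04,"ty":-0.03,"tz":0,"turn":0},
    {"tx":-0.08,"ty":-0.06,"tz":0,"turn":0},
    {"tx":-0.08,"ty":-0.06,"tz":0,"turn":0},
    {"tx":-0.08,"ty":-0.06,"tz":0,"turn":0},
    {"tx":-0.08,"ty":-0.06,"tz":0,"turn":0},
    {"tx":-0.08,"ty":-0.06,"tz":0,"turn":0}
  ],
  "grip": -1
}}

```text
time: 20.17
eef_pos: [587.5, -197.3, 85.1]
eef_rot: [[0.866, 0.501, 0.006], [0.501, -0.866, 0.001], [0.005, 0.002, -1.0]]
ft_force: [15.8, 17.0, -1.4]
width: 0.3
```

The force is 23 N with almost no motion (0.2 mm), so the nut is at its stop. I'll back the finger off, rise and check the wing angle. The stop prediction was about 112°, assuming the angle zero lies along fixture x.

Call:
{"fn": "apply_moves", "kwargs": {
  "commands": [
    {"tx":0.3,"ty":0.3,"tz":0,"turn":0},
    {"tx":0.7,"ty":0.7,"tz":0,"turn":0},
    {"tx":1.0,"ty":1.0,"tz":0,"turn":0},
    {"tx":1.0,"ty":1.0,"tz":0.5,"turn":0},
    {"tx":1.0,"ty":1.0,"tz":2,"turn":0},
    {"tx":1.0,"ty":1.0,"tz":4,"turn":0},
    {"tx":2.0,"ty":-1.0,"tz":6,"turn":0},
    {"tx":3.5,"ty":-4,"tz":7,"turn":0},
    {"tx":4,"ty":-6,"tz":7.5,"turn":0},
    {"tx":4,"ty":-6.5,"tz":7.5,"turn":0}
  ],
  "grip": -1
}}

```text
time: 21.0
eef_pos: [625.8, -267.3, 161.3]
eef_rot: [[0.866, 0.5, 0.003], [0.5, -0.866, -0.002], [0.001, 0.003, -1.0]]
ft_force: [-0.1, 0.5, -0.1]
width: 0.5
```

Run:
```python
from h import *
s=readout.get_state(); print(s["eef_pos"],s["ft_force"])
p=vision.snapshot("wrist"); np.savez("g.npz",**{k:v for k,v in p.items()})
cv2.imwrite("pics/i.png",cv2.resize(p["pixels"][:,:,::-1],(800,600),interpolation=cv2.INTER_CUBIC))
```

```text
[ 625.82127705 -267.25044847  161.30718433] [-0.1423342   0.47572907 -0.07269159]
```

View pics/i.png

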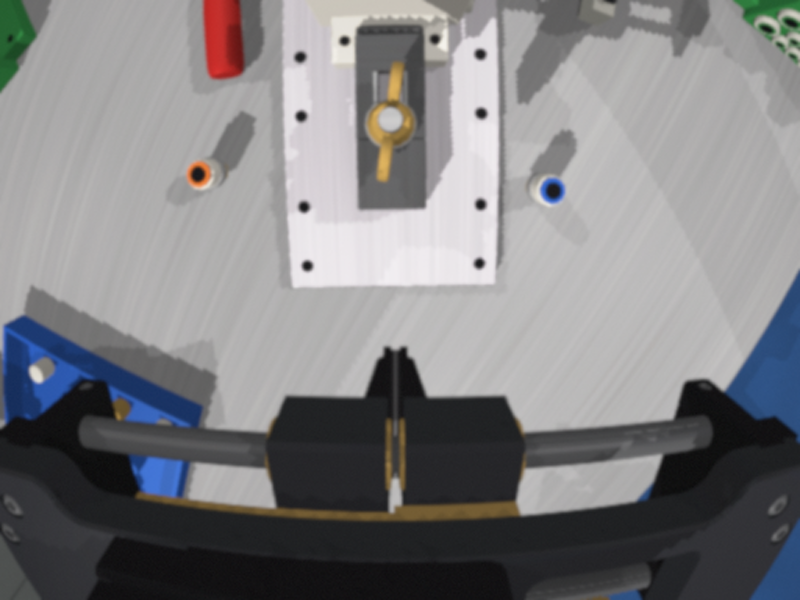

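The wings now lie along (398,62)–(383,182), nearly the starting direction, which fits one full turn. The heel edge is at (392,208), and the nose lies over the foot. One quick numeric check:

Run:
```python
from h import *
p=dict(np.load("g.npz"))
q=lambda x,y,z: at_z(p,np.array([x+.5,y+.5])/1.5625-.5,z,True)
c=q(398,63,77)-q(383,181,77); w=np.degrees(np.arctan2(c[1],c[0]))
x=q(492,284,12)-q(293,287,12); f=np.degrees(np.arctan2(x[1],x[0]))
print("wing",w,"fixture",f,"nut angle if zero along x",np.radians((f-w)%180+360))
h=q(392,208,43)[:2]-q(391,119,76)[:2]; print("heel along y",h@[-.504,.864])
for n in ("scene","side"):
  a=cv2.imread(f"pics/{n}0.png").astype(int); b=vision.snapshot(n)
  for k,z in (("manifold",12),("spare_valve",0),("fitting_a",0),("driver",0)): print(n,k,[np.round(at_z(b,d["xy"],z)).tolist() for d in models.landmark_of(b,k)[:4]])
```

```text
wing 112.90956297176905 fixture 30.861116428586747 nut angle if zero along x 7.992762422444288
heel along y -49.18188386626873
scene manifold [[489.0, -57.0, 12.0], [202.0, -277.0, 12.0], [638.0, 264.0, 12.0], [380.0, 231.0, 12.0]]
scene spare_valve [[632.0, 2.0, 0.0]]
scene fitting_a [[478.0, -253.0, 0.0], [678.0, -155.0, 0.0]]
scene driver [[406.0, -128.0, 0.0]]
side manifold [[793.0, 114.0, 12.0], [187.0, -309.0, 12.0], [621.0, 269.0, 12.0], [501.0, -55.0, 12.0]]
side spare_valve [[643.0, 17.0, 0.0]]
side fitting_a [[472.0, -265.0, 0.0], [672.0, -169.0, 0.0]]
side driver [[414.0, -127.0, 0.0]]
```

The nut angle comes out at 7.99 rad and the strap is fully forward, with the arm clear of everything. I'm handing in.

```bash
python3 -c "
from h import *
print(workorder.close_job())"
```

```text
the job is handed in; nothing more can be done
None
```

I clamped the manifold and handed the job in at about 21 s of the 67 s allowed. No verdict was reported.

**What I did:** With the fingers shut, I pushed the strap's heel forward until it stopped. The force rose to 14 N with no further movement. I then orbited the fingertip clockwise around the stud against one wing for about a full turn, in one unbroken contact rather than separate lifted strokes, until the nut stopped. The resultant force there was 23 N, with only 0.2 mm of movement for a further 1 mm commanded. I then backed off and raised the arm clear.

**Last checks:**
- **Nut:** the wing direction gives about 7.99 rad, assuming the nut's zero lies along fixture x. The stop I felt agrees with that.
- **Strap:** the heel is 49 mm behind the stud, where 50 mm is expected fully forward, and the nose lies over the foot.
- **Manifold and bystanders:** the network put the manifold within about 15 mm of my starting estimate, which is within its scatter. That is too coarse to prove the 5 mm limit, but I never touched it directly. The bystanders were all detected in the final pictures. I had no starting positions to compare them with, but the arm stayed clear of them.
- **Not measured:** the nose's pressure on the foot. I inferred it from the nut reaching its stop.

One failure: the first move call was refused because its rows lacked a field, so nothing moved. I repeated it with all four fields.

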